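# Load and start a countertop steamer

### The arm

A 7-joint arm with a two-finger parallel gripper is mounted at the origin on a cart in front of the work surface, level with it; the furniture and walls round the work are solid. World frame = base frame: x ahead of the robot, y to its left, z up, the work surface at z = 0. Lengths are in m, angles in rad, forces in N, time in s.
With the tool pointing down it reaches from about 0.425 to 0.95 m from the base axis. Payload 4.7 kg.
Tool frame: the origin (TCP) lies on the centre line of the jaws, within the pads' length; the fingertips stand 8 mm ahead of it and the grasp point (between the pads) lies 11 mm behind it; z points along the fingers, y is the line along which they close (so a half turn about z gives the same grasp; the last joint's range is limited). The gripper opens to 85 mm and grips with 20 to 120 N. Pads are 22 mm wide; open, the fingers measure 114 mm over their backs; the gripper's body (76 mm by 85 mm) begins 54 mm behind the grasp point. The pads swing forward as they close: fully open they stand 13 mm farther back than shut.
Start: joints at [-1.185, 0.469, -0.049, 1.532, 0.024, 1.141, -0.082], TCP at [0.272, 0.618, 0.239] pointing down, gripper open.
Joint ranges: [-2.59, 2.59], [-0.33, 1.99], [-1.39, 1.29], [0.1, 2.45], [-1.04, 4.18], [0.21, 1.99], [-2.66, 2.66]. Speed limits (rad/s): [2.57, 2.57, 3.14, 3.14, 3.14, 3.14, 3.14].

### API

Orientations are given as a 3x3 rotation matrix whose columns are the frame's x, y, z axes.
In Python, from rig import arm, cams, effector, workorder gives the robot as it stands (arm), with the cameras (cams), the gripper (effector) and the job (workorder). Calls block until the motion is done:
- arm.movep(position, orientation): joint-space move of the TCP to a pose.
- arm.move_l(position, attitude=None, feed=0.15, until_force=None): straight line of the TCP; attitude=None keeps the orientation; feed is the mean speed in m/s. With until_force (N) it stops when the force on the tool has changed by that much, and returns True; else False.
- arm.move_joints(angles): joint-space move.
- effector.command_gripper(opening, newtons=None): finger opening in m; newtons is the grip in N (None keeps the last); returns when the fingers have stopped.
- arm.sleep(seconds).
- arm.inverse_kinematics(position, orientation): joint angles nearest the present ones, or None.
- arm.sense(): the state.
- cams.camera(name): name is "side" or "top" or "wrist"; returns the picture (420x560x3 uint8, red, green, blue); there is no depth.
- cams.camera_params(name): a dict with "K" (3x3 intrinsics, pixels), "position" and "rotation" of the camera in the world; the wrist camera has in their place "tool_from_camera" (4x4, takes a point from camera to tool coordinates, whose origin is the TCP and whose axes are the flange's). Camera axes: x right, y down, z forward; pixel columns grow to the right and rows downward; lengths in m; the calibration is good to about 2 mm. A picture is of the moment at which its call begins: read the wrist's pose just before it. camera_params takes no time and is no camera call.
A pose or a line that the arm cannot do raises arm.Unreachable and nothing moves.
- workorder.finish_job(): hands the job in; it is judged then, once.
The state is a dict: "time_s": time; "joint_pos": joint angles; "qd": joint speeds; "joint_efforts": joint torques, N m; "position": TCP position; "tcp_rot": TCP orientation; "wrist_force": force on the tool from outside, world axes, zero at the start; "ft_torque": the same for the moment, N m; "finger_gap": finger opening in m; "gripper_force": force on a finger pad.
Only numpy, scipy, OpenCV 4.12 (cv2) and the standard library are available. Lean on these libraries where they do the work, as an engineer would, in place of code of your own. Each camera call takes 0.05 s, during which the arm holds its last target. There are 200 camera calls.

### The job

Pull the empty tray right out of the steamer base onto the worktop, stand all the lidded dessert jars upright on it there, then slide the loaded tray fully home into the slot of the steamer base. Seat the hood squarely down on the base's two pegs, and when it is on, press the start button fully in. Leave the timer, the pepper mill and the ramekins where they stand.

Things in the scene. Friction and masses are not known exactly. Their poses are not given: they have to be found in the camera images.
- jar_0: Squat round dessert jar, amber glass with a white lid, 46 mm diameter, 48 mm tall, straight-sided and closed, about 0.1 kg. Origin: centre of the underside; z up. Two to four of the four jars are present in a run (None: absent).
- jar_1: Squat round dessert jar, amber glass with a white lid, 46 mm diameter, 48 mm tall, straight-sided and closed, about 0.1 kg. Origin: centre of the underside; z up. Two to four of the four jars are present in a run (None: absent).
- jar_2: Squat round dessert jar, amber glass with a white lid, 46 mm diameter, 48 mm tall, straight-sided and closed, about 0.1 kg. Origin: centre of the underside; z up. Two to four of the four jars are present in a run (None: absent).
- jar_3: Squat round dessert jar, amber glass with a white lid, 46 mm diameter, 48 mm tall, straight-sided and closed, about 0.1 kg. Origin: centre of the underside; z up. Two to four of the four jars are present in a run (None: absent).
- tray: Loose aluminium tray, 0.35 kg, at the start empty and 10 to 60 mm short of home in the slot. Origin: centre of its underside; x points to the end that enters the slot first. Body 144 mm (x) x 122 mm (y), side flanges (z 8 to 12 mm) make it 138 mm wide; floor 4 mm thick, rim at z = 12 mm. Inside 136 x 114 mm: four jars fit 2 x 2, at x = +-38, y = +-29 mm.
- tray_handle (a point): Grip point in the tray's black stub handle, at tray x = -118, y = 0, z = 28 mm. The handle lies along the tray's x from -74 to -144 mm, is 16 mm wide (y) and spans z = 14 to 36 mm; grip it from above across its width.
- base: Steel steamer base, fixed, U-shaped, open above. Origin: on the worktop, centre of the slot; x = direction in which the tray slides in. Rails along x from -72 to 72 mm at |y| = 71.5 to 90 mm, top z = 40 mm, each with a lip (|y| from 63.5 mm, z from 17 mm) over the tray's flange. Back stop at x = 72 mm: a tray fully home has origin and axes on the base's.
- base_mouth (a point): Middle of the flared mouth of the slot (143 mm wide inside, its floor is the worktop), at base x = -100 mm, where the flares end; they narrow to the slot's width at x = -72 mm.
- peg_left (a point): Foot of one brass peg on the rail top, base x = 0, y = +79, z = 40 mm: 8 mm in diameter, 17 mm tall, tapered tip.
- peg_right (a point): Foot of the other, equal brass peg, base x = 0, y = -79, z = 40 mm.
- hood: Loose steel hood, open below, 0.35 kg. Origin: centre of its underside; 144 mm along x, 184 mm along y over two side ears 6 mm thick; box part 144 x 124 x 30 mm high. A 12 mm hole in each ear at x = 0, y = +-79 mm takes a peg. Seated, its origin is 40 mm above the base's, the x axes parallel (either way round).
- hood_bar (a point): Middle of the hood's black grip bar, 55 mm above its underside. The bar lies along the hood's x, 90 mm long, 13 mm wide, z = 48 to 61 mm, on posts at x = +-36 mm; the roof below it is at z = 30 mm. Grip it from above across its width.
- start_top (a point): Centre of the top of the red start button (26 mm diameter) on the black control box (80 x 46 x 30 mm) beside the base's rail at base y = -90 to -136 mm; pressed straight down.
- start (a joint): Travel of the start button: 0 up, 0.006 m fully in; sprung, about 4 N at full travel.
- timer: Bystander: white round kitchen timer, 74 mm diameter, 50 mm high. Origin: centre of the underside.
- mill: Bystander: wooden pepper mill with a crank, 56 x 80 x 152 mm. Origin: underside.
- ramekin: Bystander: white ramekin, 72 mm diameter, 45 mm high, the one nearer the robot. Origin: centre of the underside.

How it is judged:
On the way, in this order (a step that is already met when the one before it is completed fails the run):
1. All jars stand upright on the tray, let go, while the tray is pulled out of the base (at least 100 mm short of home) (x of jar_0 in the frame of tray between -0.055 and 0.055 m and y of jar_0 in the frame of tray between -0.045 and 0.045 m and z of jar_0 in the frame of tray between 0 and 0.01 m and angle between each of jar_0, jar_1, jar_2, jar_3's own z axis and vertical below 0.12 rad and x of jar_1 in the frame of tray between -0.055 and 0.055 m and y of jar_1 in the frame of tray between -0.045 and 0.045 m and z of jar_1 in the frame of tray between 0 and 0.01 m and x of jar_2 in the frame of tray between -0.055 and 0.055 m and y of jar_2 in the frame of tray between -0.045 and 0.045 m and z of jar_2 in the frame of tray between 0 and 0.01 m and x of jar_3 in the frame of tray between -0.055 and 0.055 m and y of jar_3 in the frame of tray between -0.045 and 0.045 m and z of jar_3 in the frame of tray between 0 and 0.01 m and contact force between the fingers and jar_0 below 0.3 N and contact force between the fingers and jar_1 below 0.3 N and contact force between the fingers and jar_2 below 0.3 N and contact force between the fingers and jar_3 below 0.3 N and x of tray in the frame of base below -0.1 m), for 0.2 s.
2. The tray is fully home in the slot (within 5 mm) with all jars upright on it (x of jar_0 in the frame of tray between -0.055 and 0.055 m and y of jar_0 in the frame of tray between -0.045 and 0.045 m and z of jar_0 in the frame of tray between 0 and 0.01 m and angle between each of jar_0, jar_1, jar_2, jar_3's own z axis and vertical below 0.12 rad and x of jar_1 in the frame of tray between -0.055 and 0.055 m and y of jar_1 in the frame of tray between -0.045 and 0.045 m and z of jar_1 in the frame of tray between 0 and 0.01 m and x of jar_2 in the frame of tray between -0.055 and 0.055 m and y of jar_2 in the frame of tray between -0.045 and 0.045 m and z of jar_2 in the frame of tray between 0 and 0.01 m and x of jar_3 in the frame of tray between -0.055 and 0.055 m and y of jar_3 in the frame of tray between -0.045 and 0.045 m and z of jar_3 in the frame of tray between 0 and 0.01 m and x of tray in the frame of base between -0.005 and 0.004 m and y of tray in the frame of base between -0.006 and 0.006 m and z of tray in the frame of base between -0.004 and 0.006 m and angle between the x axis of tray and the x axis of base, either way round below 0.06 rad and angle between tray's own z axis and vertical below 0.06 rad), for 0.2 s.
3. The hood is seated on both pegs, down on the rails, over the loaded tray (all of step 2 and x of hood in the frame of base between -0.006 and 0.006 m and y of hood in the frame of base between -0.006 and 0.006 m and z of hood in the frame of base between 0.036 and 0.044 m and angle between the x axis of hood and the x axis of base, either way round below 0.06 rad and angle between hood's own z axis and vertical below 0.06 rad), for 0.2 s.
4. The start button is pressed in (over 4.5 mm) with the hood on (x of hood in the frame of base between -0.006 and 0.006 m and y of hood in the frame of base between -0.006 and 0.006 m and z of hood in the frame of base between 0.036 and 0.044 m and angle between the x axis of hood and the x axis of base, either way round below 0.06 rad and angle between hood's own z axis and vertical below 0.06 rad and value of joint start above 0.0045 m), for 0.05 s.
At the end, for the whole second after the job is handed in: All jars present stand upright (within 0.12 rad) on the tray's floor; the tray is home in the base (within 5 mm along the slot, 6 mm across, 0.06 rad); the hood lies level on the rails with both pegs in its holes (within 6 mm, 0.06 rad); everything is at rest (all of step 3 and linear speed of each of jar_0, jar_1, jar_2, jar_3, tray, hood below 0.03 m/s); the robot touches nothing.
It fails at once if The kitchen timer is pushed more than 30 mm from its place (distance of timer from where it was at the start of the episode above 0.03 m).
It fails at once if The pepper mill is pushed more than 30 mm from its place (distance of mill from where it was at the start of the episode above 0.03 m).
It fails at once if The ramekin is pushed more than 30 mm from its place (distance of ramekin from where it was at the start of the episode above 0.03 m).
Of jar_0, jar_1, jar_2, jar_3 only 2 to 4 are there at a start; the rules pass over those that are not, and their reading is None.
At some moment in a run one of jar_0, jar_1, jar_2, jar_3, tray, hood may be knocked a few centimetres aside while the robot is not near it.
Once in a run the grip may slacken for a moment while it holds something.
It also fails if it takes over 210 s, if anything falls off the work surface, if the arm or the gripper's body presses on something with over 40 N, if the wrist force passes 120 N, or if a joint passes its speed limit or range.

## Working session

There is one attempt and no reset: what is moved stays moved. The work goes in short steps, each a Python script; the robot and the scene stay as the last script left them, time stands still between calls to the robot, and variables do not carry over. Pictures are saved under pics/ and viewed, at most 14 in all, crops included, and the job is handed in when it is done.

```bash
ls; mkdir -p pics; python3 - <<'E'
from rig import arm, cams, effector, workorder
import cv2
for n in ("top","side"):
    p=cams.camera_params(n); print(n,p)
    cv2.imwrite(f"pics/{n}0.png",cams.camera(n)[:,:,::-1])
print(cams.camera_params("wrist")); print(arm.sense())
E
```

```text
pics
rig.py
top {'K': array([[498.78456891,   0.        , 282.50447386],
       [  0.        , 498.78456891, 205.50235984],
       [  0.        ,   0.        ,   1.        ]]), 'position': array([0.33427613, 0.04798123, 1.26107792]), 'rotation': array([[ 1.06110750e-02, -9.79238742e-01,  2.02432437e-01],
       [-9.99941314e-01, -1.08336439e-02,  8.53840433e-06],
       [ 2.18471980e-03, -2.02420647e-01, -9.79296231e-01]])}
side {'K': array([[462.7249565 ,   0.        , 279.80217209],
       [  0.        , 462.7249565 , 210.55661919],
       [  0.        ,   0.        ,   1.        ]]), 'position': array([ 0.22852625, -1.07995646,  0.63377921]), 'rotation': array([[ 0.95880176, -0.11956234,  0.2576898 ],
       [-0.28396996, -0.42817635,  0.85791962],
       [ 0.0077618 , -0.895751  , -0.44448835]])}
{'K': array([[363.83637994,   0.        , 274.54551843],
       [  0.        , 363.83637994, 211.63303548],
       [  0.        ,   0.        ,   1.        ]]), 'tool_from_camera': array([[ 7.81409402e-04, -9.48308983e-01, -3.17347541e-01,
         8.17429123e-02],
       [ 9.99998766e-0
[... 366 characters left out ...]
3]), 'qd': array([-0.00066341, -0.00139431, -0.00031591, -0.00383245, -0.00146112,
       -0.00260058, -0.00174551]), 'joint_efforts': array([ 6.22319967e-04, -5.11515713e+01, -4.68029268e-02, -2.38390160e+01,
        1.07984312e-02,  4.34414134e-03, -1.39181543e-05]), 'position': array([0.27178499, 0.61730418, 0.23834382]), 'tcp_rot': array([[-9.15239411e-01,  4.02909931e-01, -6.38199804e-04],
       [ 4.02910427e-01,  9.15237889e-01, -1.67157691e-03],
       [-8.93902980e-05, -1.78703043e-03, -9.99998399e-01]]), 'wrist_force': array([-0.35092072, -0.26605774, -0.03274853]), 'ft_torque': array([-0.0317372 ,  0.05616567, -0.00370728]), 'gripper_force': 0.0, 'finger_gap': 0.08541067421670236}
```

View pics/top0.png

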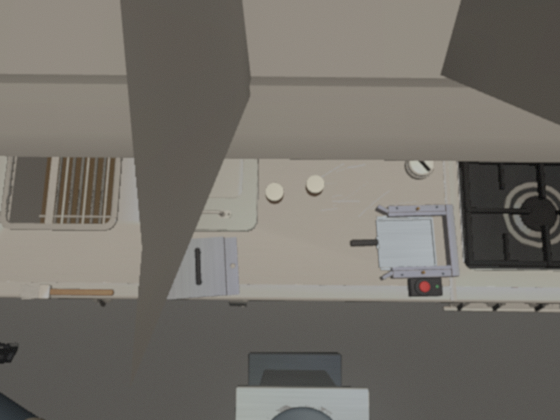

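View pics/side0.png

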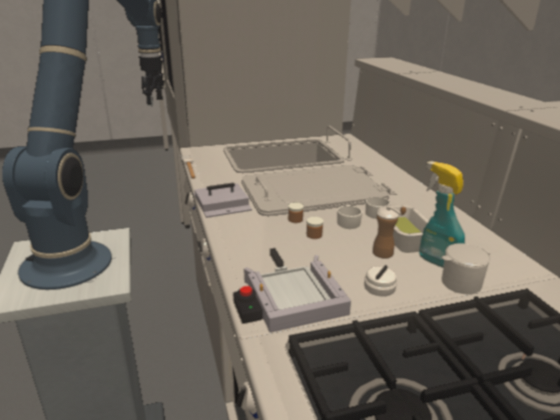

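Top view: the base is at about (415,240) with its mouth facing left. The tray handle is at (364,243), the hood bar at (198,266) and the button at (425,287). Jar lids show at (275,192) and (315,185). The side view also shows two jars, at (296,212) and (315,228); I'll check for others with the wrist camera.

```bash
cat > h.py <<'E'
import numpy as np, cv2
from rig import arm, cams, effector, workorder
DOWN=lambda a: np.array([[np.cos(a),np.sin(a),0],[np.sin(a),-np.cos(a),0],[0,0,-1.]])  # tool x at world angle a
def shot(n):
    """picture with its K, camera position, rotation"""
    p=cams.camera_params(n); s=arm.sense(); im=cams.camera(n)
    if n=="wrist":
        T=p["tool_from_camera"]; R=s["tcp_rot"]@T[:3,:3]; c=s["position"]+s["tcp_rot"]@T[:3,3]
    else: R,c=p["rotation"],p["position"]
    return dict(im=im,K=p["K"],c=c,R=R)
def ray(v,px): return v["R"]@np.linalg.solve(v["K"],np.array([px[0],px[1],1.]))
def onplane(v,px,z):
    d=ray(v,px); return v["c"]+d*(z-v["c"][2])/d[2]
def tri(obs):
    """least-squares point from [(view,pixel),...]; returns point, rms miss distance"""
    A=0;b=0;Ps=[]
    for v,p in obs:
        d=ray(v,p);d=d/np.linalg.norm(d);P=np.eye(3)-np.outer(d,d);A=A+P;b=b+P@v["c"];Ps.append((P,v["c"]))
    x=np.linalg.solve(A,b); return x,np.sqrt(np.mean([np.sum((P@(x-c))**2) for P,c in Ps]))
def proj(v,X):
    q=v["K"]@(v["R"].T@(np.asarray(X)-v["c"])); return q[:2]/q[2]
def blobs(v,lo,hi,amin=60):
    """HSV colour blobs: list of (area, centroid, minAreaRect)"""
    m=cv2.inRange(cv2.cvtColor(v["im"],cv2.COLOR_RGB2HSV),np.array(lo),np.array(hi))
    m=cv2.morphologyEx(m,cv2.MORPH_OPEN,np.ones((3,3)))
    out=[]
    for c in cv2.findContours(m,cv2.RETR_EXTERNAL,cv2.CHAIN_APPROX_NONE)[0]:
        a=cv2.contourArea(c)
        if a>=amin:
            M=cv2.moments(c); out.append((a,np.array([M["m10"],M["m01"]])/M["m00"],cv2.minAreaRect(c),c))
    return sorted(out,key=lambda t:-t[0])
def save(v,n): cv2.imwrite(f"pics/{n}.png",v["im"][:,:,::-1])
E
python3 - <<'E'
from h import *
t=shot("top");s=shot("side")
for n,p,q in [("jarA",(275,192),(296,207)),("jarB",(315,185),(315,222)),("button",(425,287),(246,292))]:
    print(n,onplane(t,p,.048),onplane(s,q,.048),tri([(t,p),(s,q)]))
for n,p,z in [("base",(415,240),.02),("handle",(364,243),.028),("hoodbar",(198,266),.055),("timer",(420,165),.05)]: print(n,onplane(t,p,z))
for n,q in [("ram1",(348,210)),("ram2",(376,204)),("mill",(384,250)),("timer",(381,282))]: print(n,onplane(s,q,.0))
# survey from between jars and tray
import numpy as np
for name,pos in [("w1",(.45,.05,.40)),("w2",(.45,-.2,.40))]:
    for a in (np.pi,0,):
        q=arm.inverse_kinematics(np.array(pos),DOWN(a)); print(name,a,q)
E
```

```text
jarA [0.6192581  0.06709757 0.048     ] [0.61987279 0.06026828 0.048     ] (array([0.62111495, 0.06693875, 0.04446018]), np.float64(0.0010216550020854713))
jarB [ 0.63837858 -0.03285254  0.048     ] [ 0.64036959 -0.04209516  0.048     ] (array([ 0.64163983, -0.03368222,  0.04301011]), np.float64(0.0020045934190205403))
button [ 0.38878678 -0.29664615  0.048     ] [ 0.39044996 -0.29922722  0.048     ] (array([ 0.38984575, -0.29723112,  0.04652389]), np.float64(0.0010025034960745175))
base [ 0.50620603 -0.28502028  0.02      ]
handle [ 0.49619927 -0.15566102  0.028     ]
hoodbar [0.43259424 0.24987781 0.055     ]
timer [ 0.69281269 -0.29782222  0.05      ]
ram1 [0.80051043 0.09022588 0.        ]
ram2 [0.90433956 0.10596217 0.        ]
mill [ 0.79430987 -0.15513176  0.        ]
timer [ 0.71814872 -0.28408846  0.        ]
w1 3.141592653589793 [-0.56496542 -0.03077792  0.35396446  1.80124969  0.01088718  1.36922556
  1.3574616 ]
w1 0 [-0.82876699 -0.04958188  0.60699163  1.81167619  0.02884922  1.37073335
 -1.79888244]
w2 3.141592653589793 [-0.6179476   0.04306896  1.0101641   1.75063032 -0.03723471  1.36818818
  1.97009082]
w2 0 [-0.77340808  0.05147575  1.18445183  1.75412265 -0.04867398  1.36829258
 -1.15041857]
```

```bash
python3 - <<'E'
from h import *
q=arm.sense()["joint_pos"].copy(); q[0]=-0.1; q[2]=0; arm.move_joints(q)
arm.movep(np.array([.55,.04,.42]),DOWN(np.pi)); v=shot("wrist"); save(v,"w1"); print(arm.sense()["joint_pos"],v["c"])
q=arm.sense()["joint_pos"].copy(); q[0]+=.55; arm.move_joints(q)
arm.movep(np.array([.48,-.2,.42]),DOWN(np.pi)); v=shot("wrist"); save(v,"w2"); print(arm.sense()["joint_pos"],v["c"])
import pickle; 
E
python3 -c "
import cv2,numpy as np
cv2.imwrite('pics/w12.png',np.hstack([cv2.resize(cv2.imread(f'pics/w{i}.png'),(400,300)) for i in (1,2)]))"
```

```text
[ 0.11163048  0.17799041 -0.31008619  1.54128794  0.05441119  1.43214712
  1.36866852] [0.46870393 0.04075426 0.55368002]
[ 0.665957    0.12686825 -0.39728899  1.60146011  0.04997169  1.42288448
  1.83377607] [ 0.39899072 -0.19824282  0.55438865]
```

View pics/w12.png

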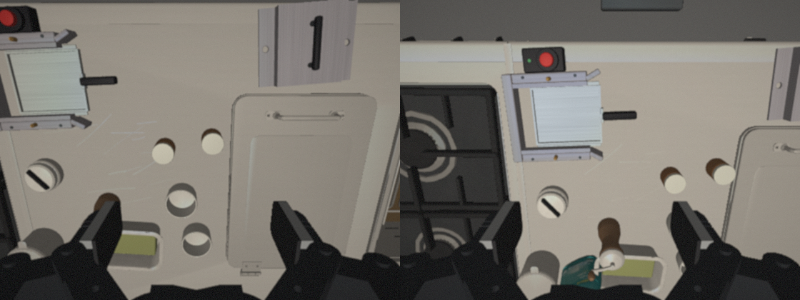

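w1 (shown at half scale) confirms exactly two jars, with lids at (163,151) and (212,141). The hood is at top right, with its holes at (264,48) and (348,45). In w2 the brass pegs are at (527,78) and (556,156), and the button is at (546,59). Next I'll take closer views to measure from.

```bash
cat >> h.py <<'E'
import pickle
def store(d,f="views.pkl"):
    try: o=pickle.load(open(f,"rb"))
    except Exception: o={}
    o.update(d); pickle.dump(o,open(f,"wb"))
def load(f="views.pkl"): return pickle.load(open(f,"rb"))
def go(pos,a,swing=True):
    """movep with base joint pre-swing so the elbow stays centred"""
    pos=np.array(pos,float)
    s=arm.sense()
    if swing and np.hypot(*(pos-s["position"])[:2])>.15:
        q=s["joint_pos"].copy(); q[0]+=np.arctan2(s["position"][1],s["position"][0])-np.arctan2(pos[1],pos[0]); q[2]*=.3
        if abs(q[0])<2.5: arm.move_joints(q)
    arm.movep(pos,DOWN(a))
E
python3 - <<'E'
from h import *
V={}
for n,p in [("b1",(.46,-.26,.30)),("b2",(.54,-.20,.30)),("j1",(.58,.0,.28)),("j2",(.52,.06,.28)),("h1",(.44,.18,.30)),("h2",(.44,.27,.34))]:
    go(p,np.pi); V[n]=shot("wrist")
V["top"]=shot("top");V["side"]=shot("side"); store(V); print(arm.sense()["time_s"],arm.sense()["joint_pos"])
import cv2
cv2.imwrite('pics/m.png',np.vstack([np.hstack([cv2.resize(V[a]["im"],(400,300))[:,:,::-1] for a in r]) for r in (("b1","j1"),("h1","h2"))]))
E
```

```text
10.0167 [-0.27882052  0.1559138  -0.39659233  1.74800096  0.06366405  1.25210215
  0.87585794]
```

View pics/m.png

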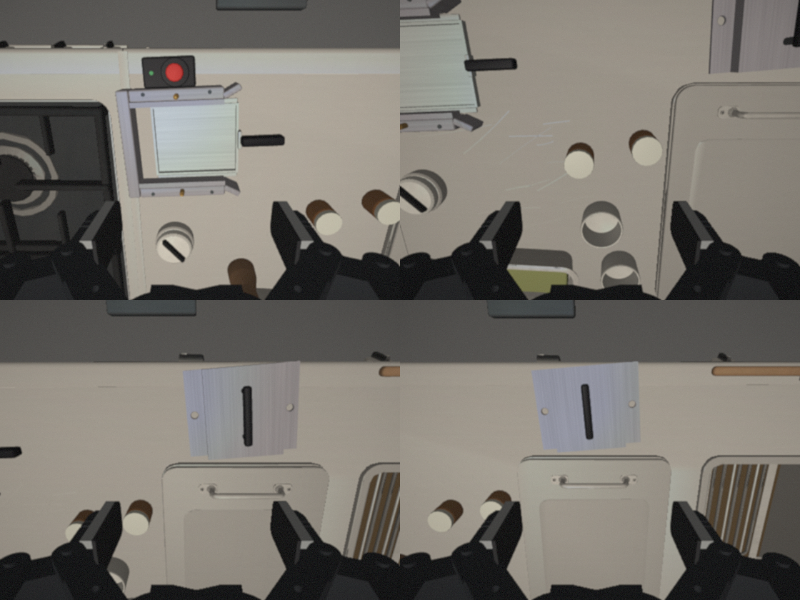

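The montage holds the views at 0.71 scale. In b1 the tray is partly out with its handle at (263,140), the pegs are at (176,96) and (182,191), and the button is at (174,72). In j1 the two lids are at (579,160) and (646,150). In h1 and h2 the hood bar runs roughly along world x, with bright ear holes on either side. Now I'll extract the blobs.

```bash
python3 - <<'E'
from h import *
V=load()
def show(n,lo,hi,roi=None,amin=15):
    for a,c,r,_ in blobs(V[n],lo,hi,amin)[:9]:
        if roi is None or (roi[0]<c[0]<roi[1] and roi[2]<c[1]<roi[3]): print("  ",n,int(a),c.round(1),[np.round(x,1) for x in r])
for n,roi in (("b1",(150,350,100,290)),("b2",(0,300,0,350))):
    print("red");show(n,(0,150,80),(6,255,255)); print("brass");show(n,(8,110,70),(22,255,255),None,4); print("black");show(n,(0,0,0),(180,255,45),None,200)
for n in ("h1","h2"): print("bar");show(n,(0,0,0),(180,255,45),None,200); print("hood");show(n,(110,12,100),(160,80,255),None,500)
for n in ("j1","j2","b2"): print("white");show(n,(10,5,150),(40,60,255),None,300); 
im=V["j1"]["im"];h=cv2.cvtColor(im,cv2.COLOR_RGB2HSV)
print("lid px",h[228,252-0],h[225,int(579-400)*560//400],"table",h[200,400-100],"peg",cv2.cvtColor(V["b1"]["im"],cv2.COLOR_RGB2HSV)[265:270,252:257,:].reshape(-1,3)[:8].tolist())
hh=cv2.cvtColor(V["h1"]["im"],cv2.COLOR_RGB2HSV); print("hood px",hh[150,300],hh[150,380],"tray",cv2.cvtColor(V["b1"]["im"],cv2.COLOR_RGB2HSV)[190,270])
E
```

```text
red
   b1 462 [243.6 100.9] [array([243.5, 101. ]), array([24., 23.]), np.float64(90.0)]
brass
   b1 59 [525.9 287.1] [array([526.7, 286.5]), array([ 6.1, 22. ]), np.float64(38.7)]
   b1 33 [439.1 303.3] [array([438.7, 303. ]), array([ 4.7, 13. ]), np.float64(29.1)]
   b1 19 [448.8 294.4] [array([448.9, 294.3]), array([3.1, 9.4]), np.float64(63.4)]
   b1 19 [254.6 269.6] [array([254.5, 269.5]), array([7., 3.]), np.float64(90.0)]
   b1 15 [245.9 134.9] [array([246., 135.]), array([4., 4.]), np.float64(90.0)]
black
   b1 21823 [ 81.  334.7] [array([ 89., 283.]), array([272., 178.]), np.float64(90.0)]
   b1 11252 [455.7 372.4] [array([465.5, 351. ]), array([136., 187.]), np.float64(90.0)]
   b1 2484 [276.5 410.8] [array([275.5, 409. ]), array([ 20., 173.]), np.float64(90.0)]
   b1 706 [367.1 196.3] [array([367. , 196.3]), array([13.4, 58.2]), np.float64(88.1)]
   b1 613 [ 66.5 186.7] [array([ 65.9, 187.9]), array([58.8, 17.7]), np.float64(86.4)]
red
   b2 549 [176.9  11.7] [array([177. ,  12.5]), array([25., 26.]), np.float64(90.0)]
brass
   b2 33 [181.3  50.2] [array([181.5,  50. ]), a
[... 2905 characters left out ...]
8.6, 65.5]), np.float64(6.7)]
   j2 603 [234.2 350.9] [array([234., 351.]), array([20., 40.]), np.float64(90.0)]
   j2 312 [ 15.4 106.4] [array([ 13.6, 106.3]), array([18.4, 30.3]), np.float64(75.1)]
white
   b2 100721 [337.7 183.9] [array([282.5, 198. ]), array([396., 553.]), np.float64(90.0)]
   b2 1975 [147.3 127.3] [array([147.5, 128.5]), array([114.9,  19.4]), np.float64(81.8)]
   b2 661 [298. 390.] [array([298.7, 388.6]), array([22.5, 40.3]), np.float64(80.8)]
lid px [ 23  31 189] [ 23  31 191] table [ 18  28 155] peg [[9, 14, 129], [13, 40, 103], [16, 75, 92], [16, 79, 90], [18, 66, 93], [13, 30, 119], [15, 82, 87], [17, 121, 82]]
hood px [110  15 156] [ 13  13 141] tray [ 93  12 194]
```

```bash
python3 - <<'E'
from h import *
V=load()
pb=[]
for a,b in (((245.9,134.9),(181.3,50.2)),((254.6,269.6),(197.6,204.1)),((243.6,100.9),(176.9,12.5))):
    x,e=tri([(V["b1"],a),(V["b2"],b)]); print(x.round(4),e.round(4)); pb.append(x)
print("peg dist",np.linalg.norm(pb[0]-pb[1])," mid",(pb[0]+pb[1])/2)
for n,z in(("b1",.05),("b2",.05)): print(n,[onplane(V[n],p,z).round(4) for p in ({"b1":[(245.9,134.9),(254.6,269.6)],"b2":[(181.3,50.2),(197.6,204.1)]}[n])])
# handle ends via black mask rect
def rect(n,near):
    bs=[b for b in blobs(V[n],(0,0,0),(180,255,60),150) if np.linalg.norm(b[1]-near)<40]
    p=cv2.boxPoints(bs[0][2]); e=sorted([(np.linalg.norm(p[i]-p[(i+1)%4]),i) for i in range(4)])
    i,j=e[0][1],e[1][1]; return (p[i]+p[(i+1)%4])/2,(p[j]+p[(j+1)%4])/2, bs[0][1]
for nm,(n1,p1),(n2,p2) in (("handle",("b1",(367,196)),("b2",(320,125))),("bar",("h1",(349,161)),("h2",(263,160)))):
    A=rect(n1,p1);B=rect(n2,p2); ax=0 if nm=="handle" else 1
    A=sorted(A[:2],key=lambda p:p[ax]);B=sorted(B[:2],key=lambda p:p[ax]); print(nm,A,B)
    for a,b in zip(A,B): print("  ",[x.round(4) for x in tri([(V[n1],a),(V[n2],b)])],onplane(V[n1],a,.036 if nm=="handle" else .061).round(4),onplane(V[n2],b,.036 if nm=="handle" else .061).round(4))
# lids
def lid(n): return [(b[0],b[1].round(1),np.round(b[2][1])) for b in blobs(V[n],(20,20,178),(28,60,255),300) if 120<b[1][0]<480 and b[1][1]<260]
for n in ("j1","j2","h1","h2","b2","b1"): print(n,lid(n))
# hood holes
for n,b in (("h1",(270,230,0,0)),("h2",(0,0,0,0))): pass
cv2.imwrite("pics/hd.png",np.hstack([cv2.resize(V["h1"]["im"][80:230,240:440],(400,300),interpolation=2),cv2.resize(V["h2"]["im"][80:230,160:360],(400,300),interpolation=2)])[:,:,::-1])
E
```

```text
[ 0.4246 -0.2898  0.0481] 0.0001
[ 0.5824 -0.2837  0.0477] 0.0004
[ 0.3909 -0.2919  0.0446] 0.0005
peg dist 0.15785285493716414  mid [ 0.5035054  -0.28674358  0.04788101]
b1 [array([ 0.4244, -0.2896,  0.05  ]), array([ 0.5809, -0.2832,  0.05  ])]
b2 [array([ 0.4249, -0.2894,  0.05  ]), array([ 0.5819, -0.2835,  0.05  ])]
handle [array([337.86816, 197.3083 ], dtype=float32), array([397.07837, 195.19365], dtype=float32)] [array([285.91806, 126.62351], dtype=float32), array([348.11996, 124.47863], dtype=float32)]
   [array([ 0.4995, -0.1856,  0.0251]), np.float64(0.0002)] [ 0.4962 -0.1875  0.036 ] [ 0.4985 -0.1861  0.036 ]
   [array([ 0.4965, -0.1173,  0.0266]), np.float64(0.0004)] [ 0.4936 -0.1202  0.036 ] [ 0.4959 -0.1194  0.036 ]
bar [array([344.84192, 120.94244], dtype=float32), array([347.40973, 203.11218], dtype=float32)] [array([258.3361 , 118.69673], dtype=float32), array([265.11478, 193.26231], dtype=float32)]
   [array([0.3899, 0.2513, 0.0506]), np.float64(0.0003)] [0.3889 0.2494 0.061 ] [0.3895 0.2518 0.061 ]
   [array([0.4761, 0.2583, 0.0561]), np.float64(0.0001)] [0.4747 0.2573 0.061 ] [0.4747 0.2585 0.061 ]
j1 [(1095.5, array([345.4, 211.6]), array([36., 39.])), (1094.5, array([249.7, 230.5]), array([37., 38.]))]
j2 []
h1 []
h2 []
b2 [(845.5, array([417.8, 253.6]), array([31., 35.]))]
b1 []
```

View pics/hd.png

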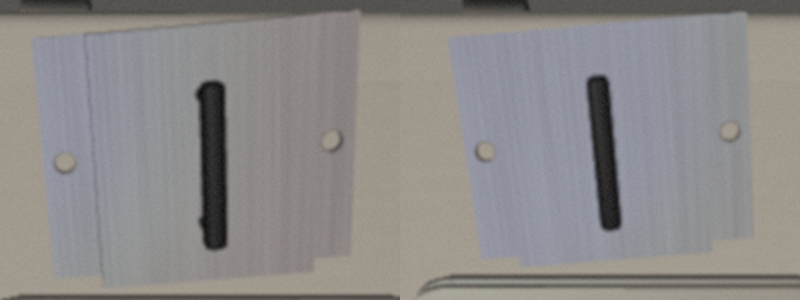

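```bash
cat >> h.py <<'E'
B=np.array([.5035,-.2867,0]); PSI=np.arctan2(-.1578,.0061)   # base origin, yaw of its x axis
XB=np.array([np.cos(PSI),np.sin(PSI),0]); YB=np.array([-XB[1],XB[0],0])
def bp(x,y,z): return B+x*XB+y*YB+np.array([0,0,z])
def st():
    s=arm.sense(); print("t%.1f gap %.4f gf %.1f F %s pos %s"%(s["time_s"],s["finger_gap"],s["gripper_force"],s["wrist_force"].round(1),s["position"].round(4)))
E
python3 - <<'E'
from h import *
V=load()
for a,b in (((272,161),(202.5,155.5)),((406,150.5),(325,145.5))):
    print("hole",tri([(V["h1"],a),(V["h2"],b)]),onplane(V["h1"],a,.005),onplane(V["h2"],b,.005))
for p in ((345.4,211.6),(249.7,230.5)): print("jar",onplane(V["j1"],p,.048))
print(tri([(V["j1"],(249.7,230.5)),(V["b2"],(417.8,253.6))]))
print("XB",XB,np.degrees(PSI))
g=np.array([.4976,-.1430,.017]); print("tray x",(g-B)@XB+.118,"y",(g-B)@YB)
q=arm.sense()["joint_pos"].copy(); q[0]=.25;q[2]=0; arm.move_joints(q)
for a in (PSI,PSI+np.pi): print(arm.inverse_kinematics(g+[0,0,.12],DOWN(a)))
E
```

```text
hole (array([0.43993438, 0.17602391, 0.0032443 ]), np.float64(4.049692327726586e-05)) [0.43956533 0.17604345 0.005     ] [0.43967593 0.17637116 0.005     ]
hole (array([0.42726087, 0.33432479, 0.0035571 ]), np.float64(0.00017208736434001136)) [0.42720666 0.33380457 0.005     ] [0.42688074 0.33413698 0.005     ]
jar [0.62104545 0.07276086 0.048     ]
jar [ 0.64244934 -0.02933877  0.048     ]
(array([ 0.64286501, -0.02942904,  0.04636372]), np.float64(0.00021355184101466292))
XB [ 0.03862768 -0.99925367  0.        ] -87.78624638956636
tray x -0.025820656073106407 y -0.00034479950876655776
[-0.61983567  0.56226274  1.11746341  2.05049743 -0.64065792  0.93030203
 -2.2553016 ]
[ 0.18621908  0.3344567   0.01479919  2.01027905 -0.00679225  0.79690239
  0.24358294]
```

```bash
python3 - <<'E'
from h import *
g=np.array([.4976,-.1430,.018]); a=PSI+np.pi
effector.command_gripper(.05)
arm.movep(g+[0,0,.10],DOWN(a)); arm.move_l(g,until_force=8); st()
effector.command_gripper(0.0,60); st()
arm.move_l(g+[0,0,0]-XB*.164,feed=.08); st()
effector.command_gripper(.05); arm.move_l(arm.sense()["position"]+[0,0,.12]); st()
go((.54,.0,.30),np.pi); v1=shot("wrist"); go((.48,.06,.32),np.pi,False); v2=shot("wrist"); v3=shot("top"); store(dict(c1=v1,c2=v2,ct=v3)); st()
def lid(v): return [(b[0],b[1].round(1),np.round(b[2][1])) for b in blobs(v,(20,20,176),(28,60,255),300) if 120<b[1][0]<480 and b[1][1]<290]
print(lid(v1),lid(v2))
cv2.imwrite("pics/c.png",np.hstack([cv2.resize(v["im"],(400,300)) for v in (v1,v2)])[:,:,::-1])
E
```

```text
t13.8 gap 0.0497 gf 0.0 F [-0.5 -0.3  0.1] pos [ 0.4986 -0.1433  0.0189]
t14.2 gap 0.0150 gf 60.8 F [-0.8  0.2  4.8] pos [ 0.4982 -0.1431  0.019 ]
t16.4 gap 0.0151 gf 60.9 F [ 0.8 -5.3  7.1] pos [0.4921 0.0189 0.0187]
t17.8 gap 0.0499 gf 0.0 F [ 0.3 -0.3 -1.9] pos [0.4903 0.0213 0.1371]
t19.8 gap 0.0501 gf 0.0 F [ 0.4  0.1 -0.1] pos [0.4802 0.0593 0.3197]
[(962.5, array([338. , 240.7]), array([33., 36.])), (932.5, array([249.2, 257.5]), array([33., 36.]))] [(789.0, array([284. , 277.8]), array([30., 34.]))]
```

View pics/c.png

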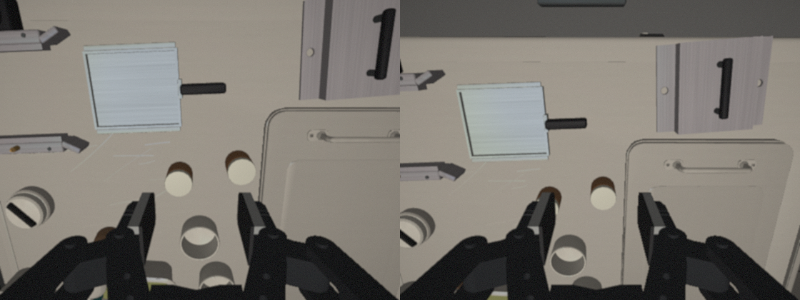

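The tray is fully out on the worktop: c1 shows its body at about x 84–182, y 42–132 in half-scale pixels, with the handle at (202,88). The jars are at (179,180) and (240,170), unmoved. Next I'll measure the tray pose and the lids.

```bash
cat >> h.py <<'E'
def traypose(v1,v2,near1,near2):
    """tray centre/yaw from the handle (two views) ; end points of black handle"""
    def ends(v,near):
        b=min(blobs(v,(0,0,0),(180,255,60),150),key=lambda b:np.linalg.norm(b[1]-near))
        p=cv2.boxPoints(b[2]); e=sorted([(np.linalg.norm(p[i]-p[(i+1)%4]),i) for i in range(4)])[:2]
        return sorted([(p[i]+p[(i+1)%4])/2 for _,i in e],key=lambda p:p[0])
    E=[tri([(v1,a),(v2,b)]) for a,b in zip(ends(v1,near1),ends(v2,near2))]
    return E
E
python3 - <<'E'
from h import *
V=load(); v1,v2=V["c1"],V["c2"]
E=traypose(v1,v2,(283,124),(235+560*0,173) if 0 else (237,173)); print("handle ends",E, np.linalg.norm(E[0][0]-E[1][0]))
for v in (v1,v2):
    bs=blobs(v,(80,5,160),(110,60,255),3000); 
    for b in bs[:2]:
        bx=cv2.boxPoints(b[2]); W=np.array([onplane(v,p,.011) for p in bx]); print(b[0],b[1],"rect world",W[:,:2].round(4).tolist(),"ctr",W.mean(0).round(4),[np.linalg.norm(W[i]-W[(i+1)%4]).round(4) for i in range(4)])
print("jarA",tri([(v1,(338,240.7)),(v2,(284,277.8))]))
print("jarB",tri([(v1,(249.2,257.5)),(V["j1"],(249.7,230.5)),(V["b2"],(417.8,253.6))]))
E
```

```text
handle ends [(array([ 0.49324696, -0.02348255,  0.02810995]), np.float64(0.00013986563834728107)), (array([0.49059422, 0.04397922, 0.02840913]), np.float64(0.00034683121395240546))] 0.06751456125576939
12272.0 [190.57275369 120.9630188 ] rect world [[0.4383, -0.1646], [0.4329, -0.0262], [0.5483, -0.0234], [0.5548, -0.1747]] ctr [ 0.4936 -0.0972  0.011 ] [np.float64(0.1385), np.float64(0.1155), np.float64(0.1514), np.float64(0.117)]
7146.5 [162.50815084 162.54632804] rect world [[0.432, -0.1389], [0.4249, -0.0261], [0.5484, -0.0257], [0.557, -0.1489]] ctr [ 0.4906 -0.0849  0.011 ] [np.float64(0.113), np.float64(0.1235), np.float64(0.1234), np.float64(0.1253)]
jarA (array([0.62138668, 0.07307761, 0.04787321]), np.float64(9.245813545865726e-05))
jarB (array([ 0.64298802, -0.02939987,  0.04641284]), np.float64(0.0002583147499260291))
```

```bash
cat >> h.py <<'E'
def pick_place_jar(j,dst,a):
    j=np.array([*j,.025]);d=np.array([*dst,.025])
    effector.command_gripper(.08); go(j+[0,0,.10],a); print("down hit",arm.move_l(j,until_force=10)); 
    effector.command_gripper(.0,40); st(); h=arm.sense()["position"][2]
    arm.move_l(arm.sense()["position"]+[0,0,.09]); st()
    d[2]=h
    arm.move_l(d+[0,0,.09],DOWN(a)); st()
    arm.move_l(d+[0,0,.012]); hit=arm.move_l(d+[0,0,.002],feed=.02,until_force=3); print("place hit",hit); st()
    effector.command_gripper(.08); arm.sleep(.2); arm.move_l(arm.sense()["position"]+[0,0,.10],feed=.1); st()
E
python3 - <<'E'
from h import *
T=np.array([.4961,-.0987]); a=PSI+np.pi
pick_place_jar((.6214,.0731),T-.035*XB[:2],a)
go((.54,.0,.30),np.pi); v1=shot("wrist"); go((.56,-.05,.32),np.pi,False); v2=shot("wrist"); store(dict(d1=v1,d2=v2))
for v in(v1,v2): print([(b[0],b[1].round(1),np.round(b[2][1]),onplane(v,b[1],.048).round(4),onplane(v,b[1],.052).round(4)) for b in blobs(v,(18,18,160),(30,60,255),300) if b[0]<3000 and b[1][1]<300])
cv2.imwrite("pics/d.png",np.hstack([cv2.resize(v["im"],(400,300)) for v in (v1,v2)])[:,:,::-1])
E
```

```text
down hit False
t22.8 gap 0.0446 gf 41.2 F [-0.2  0.7  6.5] pos [0.6222 0.0732 0.0262]
t23.5 gap 0.0449 gf 40.9 F [-0.5 -0.8 -1.1] pos [0.6213 0.0731 0.1152]
t24.9 gap 0.0449 gf 40.9 F [-0.5 -0.5 -1.1] pos [ 0.4955 -0.0629  0.1163]
place hit True
t26.1 gap 0.0446 gf 41.4 F [-1.7  0.3  5.3] pos [ 0.4951 -0.0638  0.0302]
t27.9 gap 0.0802 gf 0.0 F [-1.1 -0.9 -0. ] pos [ 0.4937 -0.0637  0.1289]
[(1416.5, array([212.9, 128. ]), array([42., 42.]), array([ 0.4948, -0.0641,  0.048 ]), array([ 0.4944, -0.0634,  0.052 ])), (999.5, array([249.6, 257.9]), array([34., 37.]), array([ 0.643 , -0.0293,  0.048 ]), array([ 0.641, -0.029,  0.052])), (414.0, array([ 41.9, 292.5]), array([38., 16.]), array([ 0.689 , -0.2809,  0.048 ]), array([ 0.6866, -0.278 ,  0.052 ]))]
[(1357.5, array([263.2, 106. ]), array([42., 40.]), array([ 0.4947, -0.0638,  0.048 ]), array([ 0.4945, -0.0637,  0.052 ])), (969.5, array([293.4, 234.4]), array([34., 36.]), array([ 0.6429, -0.0294,  0.048 ]), array([ 0.6413, -0.0296,  0.052 ])), (449.0, array([ 86.7, 269.5]), array([45., 16.]), array([ 0.6892, -0.2856,  0.048 ]), array([ 0.6871, -0.2833,  0.052 ]))]
```

View pics/d.png

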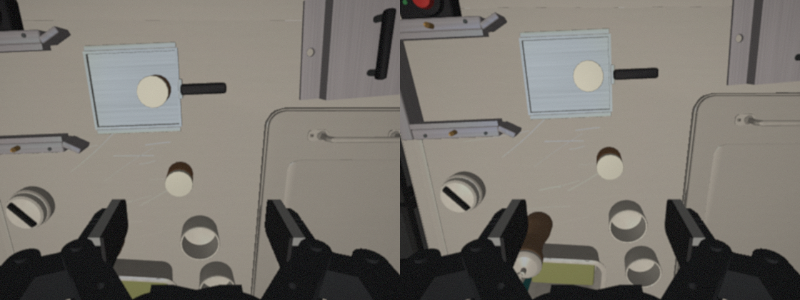

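The first jar stands upright on the tray: in d1 its lid is at (153,91), inside the rim. The second jar is still at (179,180). I'll place that one next.

```bash
python3 - <<'E'
from h import *
T=np.array([.4961,-.0987]); a=PSI+np.pi
pick_place_jar((.6432,-.0295),T+.035*XB[:2],a)
go((.54,.0,.30),np.pi); v1=shot("wrist"); go((.56,-.05,.32),np.pi,False); v2=shot("wrist"); store(dict(e1=v1,e2=v2))
for v in(v1,v2): print([(b[0],b[1].round(1),np.round(b[2][1]),onplane(v,b[1],.052).round(4)) for b in blobs(v,(18,18,160),(30,60,255),300) if b[0]<3000 and b[1][1]<300])
print(traypose(v1,v2,(283,124),(330,103)))
cv2.imwrite("pics/e.png",np.hstack([cv2.resize(v["im"],(400,300)) for v in (v1,v2)])[:,:,::-1])
E
```

```text
down hit False
t32.3 gap 0.0451 gf 41.3 F [-1.3 -0.3  6.3] pos [ 0.6441 -0.0295  0.0263]
t33.1 gap 0.0446 gf 41.1 F [-0.2 -0.8 -2.2] pos [ 0.6431 -0.0295  0.1152]
t34.4 gap 0.0450 gf 41.1 F [ 0.7  0.5 -1. ] pos [ 0.4984 -0.1329  0.1164]
place hit True
t35.5 gap 0.0449 gf 41.4 F [-1.1  1.   4.6] pos [ 0.4978 -0.1338  0.0302]
t37.3 gap 0.0802 gf 0.0 F [ 0.2 -0.  -1.1] pos [ 0.4964 -0.1335  0.1288]
[(1417.5, array([213.2, 128.2]), array([43., 42.]), array([ 0.4945, -0.0635,  0.052 ])), (1408.0, array([145.5, 131. ]), array([45., 40.]), array([ 0.4973, -0.1334,  0.052 ])), (461.5, array([ 41.9, 292.9]), array([43., 17.]), array([ 0.6869, -0.2786,  0.052 ]))]
[(1363.5, array([263.6, 106.2]), array([42., 41.]), array([ 0.4945, -0.0636,  0.052 ])), (1337.0, array([198.1, 109.1]), array([42., 40.]), array([ 0.4973, -0.1334,  0.052 ])), (468.0, array([ 87.1, 270.1]), array([45., 16.]), array([ 0.6875, -0.2834,  0.052 ]))]
[(array([ 0.49374992, -0.02342736,  0.02439709]), np.float64(3.359329557501004e-05)), (array([0.49070331, 0.044116  , 0.03142191]), np.float64(0.00015638282396981409))]
```

View pics/e.png

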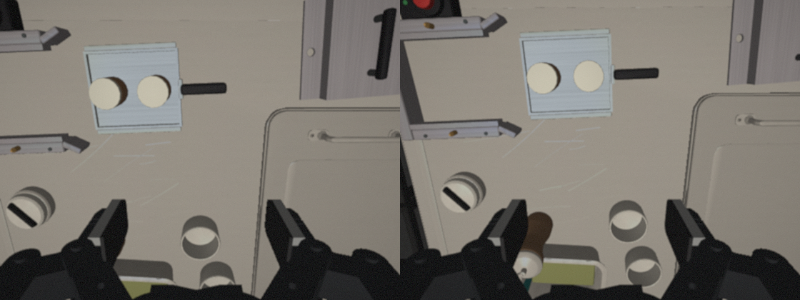

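```bash
python3 - <<'E'
from h import *
a=PSI+np.pi; g=np.array([.4917,.0192,.018])
effector.command_gripper(.05); go(g+[0,0,.10],a); print(arm.move_l(g,until_force=8)); effector.command_gripper(0,60); st()
p0=arm.sense()["position"].copy(); 
L=np.array([.4982,-.1431,.019])+XB*.0258   # grip point line: where it was gripped at tray x=-25.8mm
print("line",L)
t=bp(-.118-.03,0,p0[2]); print(arm.move_l(t,feed=.07,until_force=25)); st()
print(arm.move_l(bp(-.118+.003,0,p0[2]),feed=.03,until_force=12)); st()
v=shot("side"); save(v,"in_side"); store(dict(fs=v))
E
```

```text
False
t42.0 gap 0.0150 gf 60.0 F [-0.9 -0.6  5.2] pos [0.4923 0.0192 0.019 ]
line [ 0.49919659 -0.16888074  0.019     ]
False
t44.4 gap 0.0148 gf 59.5 F [-0.5  4.6  2.5] pos [ 0.4977 -0.1388  0.019 ]
False
t45.6 gap 0.0149 gf 59.9 F [-0.5 10.3  5.8] pos [ 0.4989 -0.1688  0.019 ]
```

```bash
python3 - <<'E'
from h import *
p=arm.sense()["position"]; print(arm.move_l(p+XB*.008,feed=.02,until_force=12)); st()
effector.command_gripper(.05); arm.move_l(arm.sense()["position"]+[0,0,.13]); st()
go((.46,-.26,.30),np.pi); v1=shot("wrist"); go((.54,-.20,.30),np.pi,False); v2=shot("wrist"); store(dict(f1=v1,f2=v2)); st()
for v in(v1,v2): print([(b[0],b[1].round(1),np.round(b[2][1]),onplane(v,b[1],.052).round(4)) for b in blobs(v,(18,18,160),(30,60,255),300) if b[0]<3000 and b[1][1]<300])
cv2.imwrite("pics/f.png",np.hstack([cv2.resize(v["im"],(400,300)) for v in (v1,v2)])[:,:,::-1])
E
```

```text
True
t46.0 gap 0.0148 gf 59.7 F [-1.9  1.2  3.4] pos [ 0.4989 -0.1687  0.019 ]
t47.4 gap 0.0503 gf 0.0 F [-0.2 -1.1 -0.6] pos [ 0.4981 -0.1666  0.1478]
t49.5 gap 0.0500 gf 0.0 F [-0.2 -0.3 -0.7] pos [ 0.5398 -0.2     0.2994]
[(2094.5, array([437.3, 143.9]), array([58., 83.]), array([ 0.4311, -0.0899,  0.052 ])), (1724.5, array([389. , 224.9]), array([83., 95.]), array([ 0.5211, -0.1312,  0.052 ])), (1185.0, array([281.5, 207.7]), array([38., 39.]), array([ 0.501 , -0.2516,  0.052 ])), (1169.0, array([218.4, 210.1]), array([40., 37.]), array([ 0.5038, -0.3212,  0.052 ])), (937.0, array([464.9, 229.6]), array([37., 92.]), array([ 0.5266, -0.0454,  0.052 ])), (934.0, array([336.8, 122.7]), array([51., 56.]), array([ 0.4097, -0.1957,  0.052 ])), (896.5, array([399.7, 284.5]), array([40., 57.]), array([ 0.5963, -0.1111,  0.052 ])), (488.5, array([226.4, 298.1]), array([47., 23.]), array([ 0.615, -0.317,  0.052])), (452.5, array([447.4, 257. ]), array([30., 49.]), array([ 0.5605, -0.06  ,  0.052 ])), (333.0, array([510.9, 264.4]), array([27., 32.]), array([0.5698, 0.0152, 0.052 ]))]
[(2104.0, array([300.5,  12.2]), array([179.,  20.]), array([ 0.3897, -0.1745,  0.052 ])), (1414.5, array([223.2, 133.3]), array([43., 42.]), array([ 0.5013, -0.2514,  0.052 ])), (1403.5, array([155.9, 135.9]), array([43., 42.]), array([ 0.5042, -0.3211,  0.052 ])), (978.5, array([138.8, 282.4]), array([108.,  23.]), array([ 0.6751, -0.3583,  0.052 ])), (978.5, array([313.7, 178.1]), array([44., 81.]), array([ 0.5482, -0.1562,  0.052 ])), (587.5, array([318.5, 219.9]), array([27., 51.]), array([ 0.5959, -0.149 ,  0.052 ])), (434.0, array([75.1, 57.1]), array([28., 49.]), array([ 0.4292, -0.3918,  0.052 ])), (331.0, array([125.8, 246.4]), array([55., 16.]), array([ 0.6288, -0.3678,  0.052 ]))]
```

View pics/f.png

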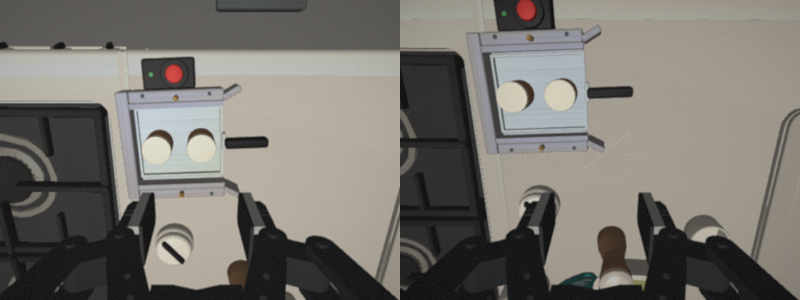

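The tray is home with both jars upright. In f1 the lids are at (157,150) and (201,145), between the rails, and the jar midpoint is within about 1 mm of the base origin. I'll check the hood pose again before lifting it.

```bash
python3 - <<'E'
from h import *
go((.44,.18,.30),np.pi); v1=shot("wrist"); go((.44,.27,.34),np.pi,False); v2=shot("wrist"); store(dict(g1=v1,g2=v2)); st()
def ends(v):
    X=proj(v,[.4325,.2548,.06]); b=min(blobs(v,(0,0,0),(180,255,60),150),key=lambda b:np.linalg.norm(b[1]-X)); p=cv2.boxPoints(b[2])
    e=sorted([(np.linalg.norm(p[i]-p[(i+1)%4]),i) for i in range(4)])[:2]
    return sorted([(p[i]+p[(i+1)%4])/2 for _,i in e],key=lambda p:p[1])
E=[tri([(v1,a),(v2,b)]) for a,b in zip(ends(v1),ends(v2))]; print(E,(E[0][0]+E[1][0])/2)
# holes: compare templates around expected location with matchTemplate from stored views h1/h2
V=load()
for old,new,pts in (("h1",v1,((272,161),(406,150.5))),("h2",v2,((202.5,155.5),(325,145.5)))):
    for p in pts:
        x,y=map(int,p); t=V[old]["im"][y-9:y+10,x-9:x+10]; r=new["im"][max(0,y-40):y+40,x-40:x+40]
        m=cv2.matchTemplate(r,t,cv2.TM_CCOEFF_NORMED); _,s,_,l=cv2.minMaxLoc(m); print(old,p,s,"shift",l[0]-31,l[1]-31, (proj(new,[.4336,.2551,.05])-proj(V[old],[.4336,.2551,.05])).round(1))
for a in (0,np.pi): print(arm.inverse_kinematics(np.array([.4325,.2548,.15]),DOWN(a+.08)))
E
```

```text
t51.8 gap 0.0502 gf 0.0 F [0.3 0.1 0.3] pos [0.441  0.2688 0.3393]
[(array([0.38978335, 0.25122972, 0.05120259]), np.float64(0.0004243803237782417)), (array([0.47668567, 0.25859873, 0.0551263 ]), np.float64(0.00040979887189129507))] [0.43323451 0.25491423 0.05316444]
h1 (272, 161) 0.9356783032417297 shift 1 -1 [ 1.1 -0.6]
h1 (406, 150.5) 0.9653233289718628 shift 1 -1 [ 1.1 -0.6]
h2 (202.5, 155.5) 0.9670325517654419 shift 0 0 [-0.4 -0. ]
h2 (325, 145.5) 0.9223746061325073 shift 0 0 [-0.4 -0. ]
[-0.66483294  0.29287458  0.0579415   2.0354541  -0.02300063  0.81385995
 -2.08435392]
[-0.37636363  0.3107975  -0.28804694  2.01915374  0.11831101  0.82717945
  0.91919125]
```

```bash
python3 - <<'E'
from h import *
a=np.pi+.081; g=np.array([.4334,.2550,.045])
effector.command_gripper(.05); arm.movep(g+[0,0,.10],DOWN(a)); print(arm.move_l(g,feed=.08,until_force=8)); st()
effector.command_gripper(0,110); st()
arm.move_l(arm.sense()["position"]+[0,0,.13],feed=.08); arm.sleep(.3); st()
p=arm.sense()["position"]; q=arm.sense()["joint_pos"].copy()
q[0]+=np.arctan2(p[1],p[0])-np.arctan2(B[1],B[0]); q[6]=.24; q1=q
# slow: interpolate in 4 joint moves
arm.move_joints(q1); st()
arm.movep(bp(0,0,.20),DOWN(PSI+np.pi)); arm.sleep(.3); st()
v=shot("side"); w=shot("wrist"); t=shot("top"); store(dict(k_s=v,k_w=w,k_t=t))
cv2.imwrite("pics/k.png",np.vstack([np.hstack([cv2.resize(v["im"],(400,300)),cv2.resize(w["im"],(400,300))]),np.hstack([cv2.resize(v["im"][180:330,180:380],(400,300)),cv2.resize(t["im"][170:320,350:550],(400,300))])])[:,:,::-1])
E
```

```text
False
t54.3 gap 0.0506 gf 0.0 F [ 0.1  0.1 -0.3] pos [0.4338 0.2553 0.0455]
t54.7 gap 0.0110 gf 107.7 F [-1.8 -0.9  6.6] pos [0.4335 0.255  0.0456]
t56.8 gap 0.0110 gf 107.3 F [ 0.3  0.3 -3.7] pos [0.4335 0.255  0.1754]
t58.6 gap 0.0108 gf 107.3 F [ 1.1  0.2 -3.1] pos [ 0.4378 -0.2475  0.1755]
t59.3 gap 0.0110 gf 107.5 F [-0.7 -0.1 -3.1] pos [ 0.5029 -0.2861  0.1997]
```

View pics/k.png

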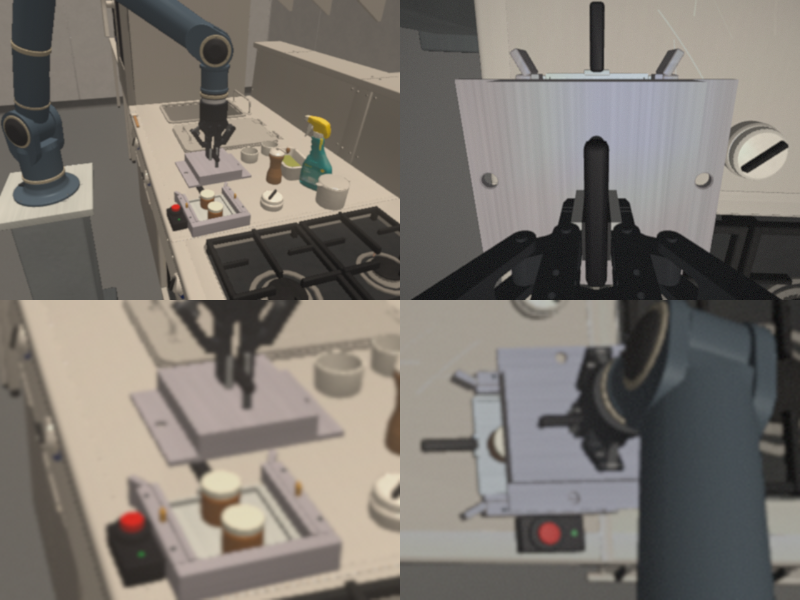

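The hood is held level above the base. The wrist view (bottom right crop aside, full-scale pixels) shows its holes near (126,252) and (426,252). The side view shows both jars standing below. I'll work out where the holes are relative to the base.

```bash
python3 - <<'E'
from h import *
V=load(); w=V["k_w"]
out=[]
for p in ((126,252),(426,252)):
    x,y=p; r=cv2.resize(w["im"][y-22:y+23,x-22:x+23],None,fx=6,fy=6,interpolation=cv2.INTER_CUBIC)
    g=cv2.GaussianBlur(cv2.cvtColor(r,cv2.COLOR_RGB2HSV),(9,9),0)
    out.append(r)
cv2.imwrite("pics/holes.png",np.hstack(out)[:,:,::-1])
H=[onplane(w,p,.1997-.0445+.006) for p in ((126,252),(426,252))]
print(H,np.linalg.norm(H[0]-H[1])); m=(H[0]+H[1])/2; print("centre in base frame",(m-B)@XB,(m-B)@YB)
E
```

```text
[array([ 0.42567175, -0.28736725,  0.1612    ]), array([ 0.58172589, -0.2811137 ,  0.1612    ])] 0.15617939449408302
centre in base frame -0.0024500105048237126 0.00029367617704026985
```

View pics/holes.png

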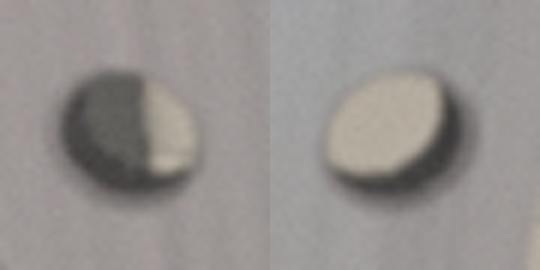

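```bash
python3 - <<'E'
from h import *
a=PSI+np.pi
arm.move_l(bp(.001,0,.112),DOWN(a),feed=.06); st()
hit=arm.move_l(bp(.001,0,.082),feed=.02,until_force=10); print(hit); st()
w=shot("wrist"); save(w,"low"); store(dict(low=w))
E
```

```text
t61.1 gap 0.0108 gf 107.5 F [-0.2 -0.7 -3.6] pos [ 0.5038 -0.2878  0.1124]
True
t62.3 gap 0.0107 gf 108.6 F [-0.8  0.5  3.8] pos [ 0.5035 -0.2877  0.0856]
```

The hood made contact at a TCP height of .0856, which puts its underside at z ≈ .040, so it is down on the rails. I'll release it and look.

```bash
python3 - <<'E'
from h import *
effector.command_gripper(.04); arm.sleep(.3); arm.move_l(arm.sense()["position"]+[0,0,.13],feed=.1); st()
go((.46,-.26,.33),np.pi); v1=shot("wrist"); go((.46,-.36,.33),np.pi,False); v2=shot("wrist"); s=shot("side"); store(dict(l1=v1,l2=v2,ls=s))
for v in(v1,v2): print([(b[0],b[1].round(1)) for b in blobs(v,(0,150,80),(6,255,255),100)])
R=[blobs(v,(0,150,80),(6,255,255),100)[0][1] for v in(v1,v2)]; print("button",tri([(v1,R[0]),(v2,R[1])])); st()
cv2.imwrite("pics/l.png",np.hstack([cv2.resize(v1["im"][70:310,130:450],(400,300)),cv2.resize(s["im"][180:330,180:380],(400,300))])[:,:,::-1])
E
```

```text
t64.5 gap 0.0400 gf 0.0 F [-0.2 -0.4 -0.6] pos [ 0.5017 -0.2869  0.2133]
[(403.5, array([245.9, 101.8]))]
[(430.0, array([337.9, 102. ]))]
button (array([ 0.39039797, -0.29113026,  0.04803686]), np.float64(4.397010555581496e-05))
t66.5 gap 0.0401 gf 0.0 F [-0.5  1.3 -0.3] pos [ 0.4605 -0.3588  0.3298]
```

View pics/l.png

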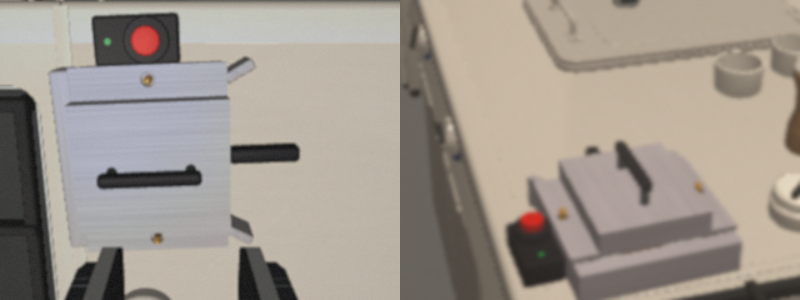

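The hood sits flat on the base, with a brass peg showing in each hole at (147,80) and (157,238). The button is at (.390,-.291), height about .046. Now I'll press it.

```bash
python3 - <<'E'
from h import *
effector.command_gripper(0,30); a=np.pi
b=np.array([.3904,-.2911,0.])
arm.movep(b+[0,0,.13],DOWN(a)); arm.move_l(b+[0,0,.066],feed=.08); st()
z0=arm.sense()["position"][2]
print(arm.move_l(b+[0,0,.040],feed=.015,until_force=9)); st(); arm.sleep(.3); st()
arm.move_l(b+[0,0,.15],feed=.1); 
q=arm.sense()["joint_pos"].copy()
go((.46,-.2,.33),a); v=shot("wrist"); s=shot("side"); st()
cv2.imwrite("pics/z.png",np.hstack([cv2.resize(v["im"],(400,300)),cv2.resize(s["im"][180:330,180:380],(400,300))])[:,:,::-1])
E
```

```text
t68.8 gap 0.0003 gf 0.0 F [-0.4  0.1  0.1] pos [ 0.3908 -0.2913  0.0663]
True
t69.7 gap -0.0001 gf 3.7 F [-1.3  0.8  7.5] pos [ 0.3905 -0.2912  0.054 ]
t70.0 gap 0.0001 gf 3.8 F [-0.9  0.9  8. ] pos [ 0.3904 -0.2912  0.054 ]
t72.1 gap 0.0000 gf 0.0 F [-0.1 -0.3 -1.2] pos [ 0.4584 -0.2012  0.3277]
```

View pics/z.png

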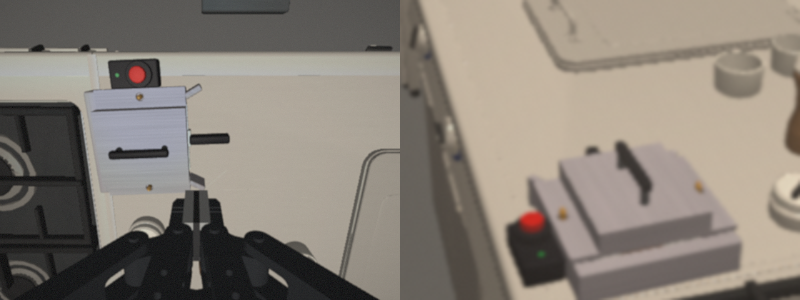

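The hood and tray are unchanged. The 8 N held is more than the spring's 4 N, which suggests the button was at its stop. I'll confirm the travel with a stepped press.

```bash
python3 - <<'E'
from h import *
a=np.pi; b=np.array([.3904,-.2911,0.])
go(b+[0,0,.13],a); arm.move_l(b+[0,0,.066],feed=.08)
for z in np.arange(.064,.0495,-.0015):
    arm.move_l(b+[0,0,z],feed=.02); arm.sleep(.1); s=arm.sense(); print(round(z,4),s["position"][2].round(4),s["wrist_force"][2].round(1))
    if s["wrist_force"][2]>16: break
arm.move_l(b+[0,0,.15],feed=.1); go((.46,-.2,.33),a); st()
E
```

```text
0.064 0.0642 -0.2
0.0625 0.0625 0.5
0.061 0.061 0.3
0.0595 0.0596 2.0
0.058 0.0581 1.9
0.0565 0.0566 2.9
0.055 0.0551 4.0
0.0535 0.054 8.5
0.052 0.0537 21.1
t79.1 gap 0.0002 gf 0.0 F [-0.7  0.3 -0. ] pos [ 0.4587 -0.201   0.3283]
```

The button touches at .060 and stops hard at .054, which is the full 6 mm. One last check that the hood hasn't moved, then I'll hand in.

```bash
python3 - <<'E'
from h import *
s=shot("side"); o=load()["ls"]
d=cv2.absdiff(s["im"],o["im"])[200:330,220:360].max(2); print("changed px",int((d>40).sum()))
if (d>40).sum()<150: print(workorder.finish_job())
E
```

```text
changed px 0
the job is handed in; nothing more can be done
None
```

I handed the job in at about 79 s: both jars present stand upright on the tray, the tray is home, the hood is seated on both pegs and the start button was pressed its full 6 mm; the judge's verdict was not shown.

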